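Clamp the grinding jar with the removable crank

TASK

Clamp the grinding jar in the bench mill: fit the loose crank fully home on the square end of the clamping screw without forcing it, wind it clockwise (seen from above) until the screw is firm on the jar lid but not overtightened (about 8 N of push at the knob; 12 N is too much), then lift the crank off so the mill can run, and stand it upright on the bench beside the mill. Leave the other things on the bench where they are.

Things in the scene. Friction and masses are not known exactly. Their poses are not given: they have to be found in the camera images.
- mill: Bench mill, fixed: white housing 196 x 210 x 45 mm (x, y, z), front panel to its -x; origin at the centre of its underside. Above the jar seat (floor 48 mm up) a yoke: posts at y = +-60 mm and an aluminium cross bar 32 x 156 mm, 146 to 164 mm up, post nuts to 173 mm. The vertical clamping screw passes through the middle of the bar, on the origin's axis.
- shaft_top (a point): Centre of the top face of the screw's square end, 211 to 225 mm above the bench; x and y normal to the flats, z up. The square is 12 mm across flats and 26 mm long (top 5 mm tapered to 8 mm) and ends below in a round collar, 30 mm in diameter: the shoulder the crank sits on. It turns and sinks with the screw. A crank let go on the taper settles home by its weight.
- spindle (a joint): Angle of the screw (rad), growing clockwise seen from above; it sinks 1.91 mm a rad (12 mm a turn). Starts at 0 to 2; the pad meets the lid at about 4.7 to 6.3, tight is about 0.4 rad later. Dry friction 0.25 N m: up to 3.6 N at the knob running free, rising about 10 N per rad once the pad bears. It stays where it is left.
- pad: Dark steel pressure pad, 44 mm in diameter, under the screw on disc springs (200 N/mm); origin at the centre of its underside, which bears on the jar's lid. Tight is a clamping force of about 150 N: at least 60, never above 350.
- jar: Stainless grinding jar, 68 mm in diameter, with a fixed aluminium lid, loose in its seat under the pad; origin at the centre of its underside. The lid's top lies 60 to 63 mm above the origin, depending on how its sealing ring lies.
- crank: Loose plain steel crank, 0.33 kg, standing on its hub left or right of the mill, z up. Origin: centre of the hub's underside = mouth of the square socket (13.2 mm across flats, 28 mm deep, sides along x and y). Hub 32 (x) x 24 (y) mm, 0 to 28 mm up; arm 24 mm wide, flush over it, 28 to 40 mm up, runs +x to the knob; counterweight at x = -42 mm. Balanced. Home: origin 26 mm below shaft_top.
- knob (a point): Middle of the crank's black knob, 70 mm along the crank's x and 60.5 mm above its origin. The knob is upright, 23 mm in diameter, its ends 20 mm above and below this point, and spins freely on its own axis, so a hand that keeps its direction can carry it round all the way.
- reagent: Bystander: white-capped bottle, 50 mm in diameter, 103 mm high, on the other side of the mill than the crank; origin under its centre.
- beaker: Bystander: glass beaker, 63 mm in diameter, 85 mm high, behind left; origin under its centre.
- dish: Bystander: petri dish, 89 mm in diameter, 15 mm high, behind right; origin under its centre.
Things that resemble listed ones, but are neither listed nor needed, are in the scene too. Leave any orange or yellow look-alike of the crank alone.

How it is judged:
By the outcome, as a careful person would: the job done as asked, in the order asked, and still so for the second after the job is handed in, with the robot touching nothing.
It also fails if it takes over 72 s, if anything falls off the work surface, if the arm or the gripper's body presses on something with over 40 N, if the wrist force passes 120 N, or if a joint passes its speed limit or range.

ROBOT

A 6-joint arm with a two-finger parallel gripper is mounted at the origin on a cart in front of the work surface, level with it; the furniture and walls round the work are solid. World frame = base frame: x ahead of the robot, y to its left, z up, the work surface at z = 0. Lengths are in mm, angles in degrees, forces in N, time in s.
With the tool pointing down it reaches from about 250 to 800 mm from the base axis. Payload 3.9 kg.
Tool frame: the origin (TCP) lies at the very end of the fingers, on their centre line; the grasp point (between the pads) lies 19 mm behind it (ctrl.hold_point_z is the distance from the TCP to the grasp point, in mm); z points along the fingers, y is the line along which they close (so a half turn about z gives the same grasp; the last joint's range is limited). The gripper opens to 85 mm and grips with 20 to 120 N. Pads are 22 mm wide; open, the fingers measure 114 mm over their backs; the gripper's body (76 mm by 85 mm) begins 54 mm behind the grasp point. The pads swing forward as they close: fully open they stand 13 mm farther back than shut.
Start: joints at [-73.167, 14.897, -7.913, 67.191, 0, 90], TCP at [152.031, -502.496, 231.304] pointing down, gripper open.
Joint ranges: [-159.42, 159.42], [-47.68, 98.78], [-73.54, 78.23], [-108.79, 121.32], [-90, 84.71], [-180, 180]. Speed limits (degrees/s): [147.25, 147.25, 180, 180, 180, 180].

INTERFACE

Orientations are given as a 3x3 rotation matrix whose columns are the frame's x, y, z axes.
In Python, from bench import ctrl gives the robot as it stands.
- The arm moves only by the shell command python3 -m jog 'ROWS' [OPENING] [FORCE]. ROWS is text: rows parted by semicolons, each of 6 numbers parted by spaces: the shift along the tool's x, y, z in units of 30 mm (1.0 is 30 mm), then the turn, a rotation vector about the tool's x, y, z in units of 10 degrees (1.0 is 10 degrees). A call has 1 to 8 rows; each row is the pose to reach, as a shift and turn from the pose commanded when the call began, along the tool's axes at that moment; what a row does not reach only later rows make up. A row lasts 1/8 s, in which the tool goes at most 62.5 mm and 10.7 degrees, less where a joint would pass 70% of its speed; a pose out of reach is approached as far as the arm can. A call with a gripper value outside its range is refused whole. OPENING is the finger opening in mm, from 0 to 85.4, set as the call begins (- or left out, the last holds). The fingers move at their own pace and stop on an object; FORCE is the grip in N (left out, the last holds). Time passes only in rows, so rows that repeat a pose let the fingers close. It gives the time, the measured TCP pose, the force, the opening and the grip force at its end, in the units of the state.
- ctrl.observe(): the state, without advancing time (a new reading comes with each control period).
- ctrl.snapshot(name): name is "scene" or "top" or "wrist"; returns the picture (400x640x3 uint8, red, green, blue); there is no depth.
- ctrl.camera_model(name): a dict with "K" (3x3 intrinsics, pixels), "world_from_camera" (4x4, takes a point from camera to world coordinates); the wrist camera has in their place "mount" (4x4, takes a point from camera to tool coordinates, whose origin is the TCP and whose axes are the flange's). Camera axes: x right, y down, z forward; pixel columns grow to the right and rows downward; lengths in mm; the calibration is good to about 2 mm. A picture is of the moment at which its call begins: read the wrist's pose just before it. camera_model takes no time and is no camera call.
- ctrl.sign_off(): hands the job in; it is judged then, once.
The state is a dict: "time": time; "joint_pos": joint angles; "qd": joint speeds; "tau": joint torques, N m; "eef_pos": TCP position; "ee_rot": TCP orientation; "contact_force": force on the tool from outside, world axes, zero at the start; "torque": the same for the moment, N m; "finger_gap": finger opening in mm; "grip_force": force on a finger pad.
Only numpy, scipy, OpenCV 4.12 (cv2) and the standard library are available. Lean on these libraries where they do the work, as an engineer would, in place of code of your own. Each camera call takes 0.05 s, during which the arm holds its last target. There are 200 camera calls.

## Working session

There is one attempt and no reset: what is moved stays moved. The work goes in short steps, Python scripts to look and compute and a shell command to move; the robot and the scene stay as the last step left them, time stands still between calls to the robot, and variables do not carry over. Pictures are saved under pics/ and viewed, at most 10 in all, crops included, and the job is handed in when it is done.

```bash
ls; mkdir -p pics; python3 - <<'E'
from bench import ctrl
import cv2
for n in("scene","top","wrist"):
    s=ctrl.observe(); im=ctrl.snapshot(n); cv2.imwrite(f"pics/{n}0.png",im[:,:,::-1])
    m=ctrl.camera_model(n); print(n,{k:(v.round(3).tolist() if hasattr(v,'round') else v) for k,v in m.items()})
print({k:v for k,v in ctrl.observe().items()}, ctrl.hold_point_z)
E
```

```text
pics
scene {'K': [[431.086, 0.0, 321.183], [0.0, 431.086, 200.1], [0.0, 0.0, 1.0]], 'world_from_camera': [[-0.737, -0.486, 0.47, -119.798], [-0.676, 0.518, -0.525, 803.923], [0.012, -0.704, -0.71, 1170.077], [0.0, 0.0, 0.0, 1.0]]}
top {'K': [[415.395, 0.0, 319.1], [0.0, 415.395, 198.199], [0.0, 0.0, 1.0]], 'world_from_camera': [[0.018, -0.996, 0.09, 430.087], [-1.0, -0.016, 0.02, 55.312], [-0.018, -0.091, -0.996, 1447.04], [0.0, 0.0, 0.0, 1.0]]}
wrist {'K': [[295.512, 0.0, 316.761], [0.0, 295.512, 198.646], [0.0, 0.0, 1.0]], 'mount': [[-0.0, -0.96, -0.282, 71.121], [1.0, -0.0, 0.0, -0.929], [-0.0, -0.282, 0.96, -142.585], [0.0, 0.0, 0.0, 1.0]]}
{'time': 0.15, 'joint_pos': array([-7.31665333e+01,  1.49281576e+01, -7.97019241e+00,  6.71916638e+01,
        2.83817645e-05,  9.00003807e+01]), 'qd': array([ 0.02257345, -0.0258076 ,  0.18642408, -0.045542  , -0.01422281,
       -0.03837544]), 'tau': array([-8.98196831e-04, -4.06006837e+01,  2.54165268e+01,  1.26882971e-02,
       -4.50833261e-05, -4.87500728e-06]), 'eef_pos': array([ 151.87667346, -501.97939969,  230.63701535]), 'ee_rot': array([[ 9.57152434e-01,  2.89584204e-01, -4.54484096e-04],
       [ 2.89584561e-01, -9.57151253e-01,  1.50386289e-03],
       [ 4.84915928e-07, -1.57103760e-03, -9.99998766e-01]]), 'contact_force': array([ 0.08545224,  0.26414771, -0.17759265]), 'torque': array([-0.00544231, -0.0259931 , -0.0265558 ]), 'grip_force': 0.0, 'finger_gap': 85.2963171109298} 18.700000000000003
```

View pics/scene0.png

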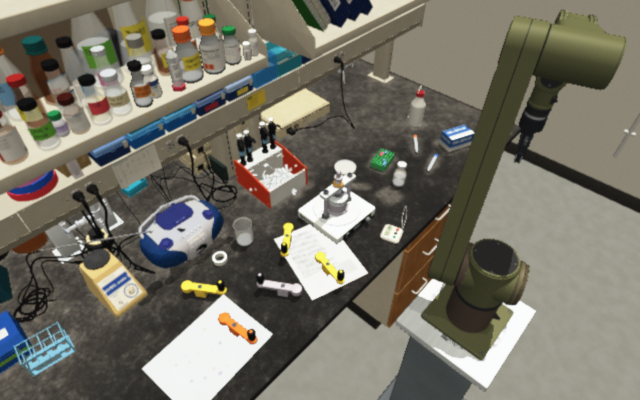

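View pics/top0.png

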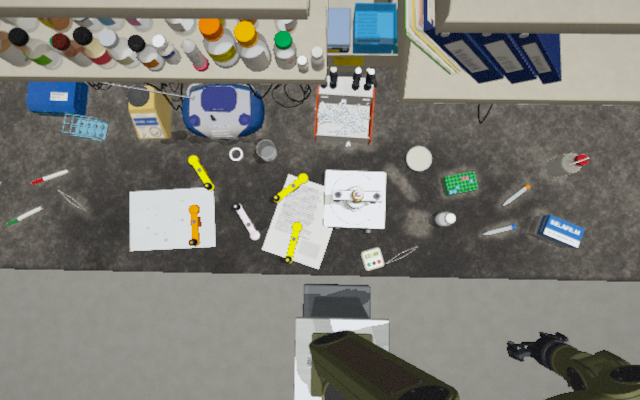

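The plain steel crank is the grey one at about (246,221) in the top view and (278,286) in the scene view. The mill is at (355,198) in the top view. The yellow and orange cranks are the look-alikes. I'll enlarge both areas.

```bash
python3 - <<'E'
import cv2,numpy as np
t=cv2.imread("pics/top0.png")
a=cv2.resize(t[190:250,220:285],None,fx=6,fy=6,interpolation=cv2.INTER_CUBIC)
b=cv2.resize(t[162:232,320:392],None,fx=5.5,fy=5.5,interpolation=cv2.INTER_CUBIC)
h=max(a.shape[0],b.shape[0]);p=lambda i:cv2.copyMakeBorder(i,0,h-i.shape[0],0,4,0)
cv2.imwrite("pics/cropT.png",np.hstack([p(a),p(b)])); print(a.shape,b.shape)
E
cat > h.py <<'E'
import numpy as np,cv2
from bench import ctrl
def ray(name,uv,s=None):
    m=ctrl.camera_model(name)
    if name=="wrist":
        T=np.eye(4);T[:3,:3]=s["ee_rot"];T[:3,3]=s["eef_pos"];W=T@np.array(m["mount"])
    else: W=np.array(m["world_from_camera"])
    return W[:3,3],W[:3,:3]@np.linalg.inv(m["K"])@[uv[0],uv[1],1]
def at_z(name,uv,z,s=None):
    o,d=ray(name,uv,s);return o+d*(z-o[2])/d[2]
def project(name,P,s=None):
    m=ctrl.camera_model(name)
    if name=="wrist":
        T=np.eye(4);T[:3,:3]=s["ee_rot"];T[:3,3]=s["eef_pos"];W=T@np.array(m["mount"])
    else: W=np.array(m["world_from_camera"])
    c=W[:3,:3].T@(np.asarray(P,float)-W[:3,3]);q=m["K"]@c;return q[:2]/q[2]
def togo(s,p,x=None):
    """rows units: shift in tool axes to bring TCP to p; turn about tool axes to bring tool down with x axis at yaw deg"""
    R=s["ee_rot"];d=R.T@(np.asarray(p)-s["eef_pos"])/30
    r=np.zeros(3)
    if x is not None:
        a=np.radians(x);X=np.array([np.cos(a),np.sin(a),0]);Z=np.array([0,0,-1.]);G=np.c_[X,np.cross(Z,X),Z]
        r=np.degrees(cv2.Rodrigues(R.T@G)[0].ravel())/10
    return d.round(2),r.round(2)
E
```

```text
(360, 390, 3) (385, 396, 3)
```

View pics/cropT.png

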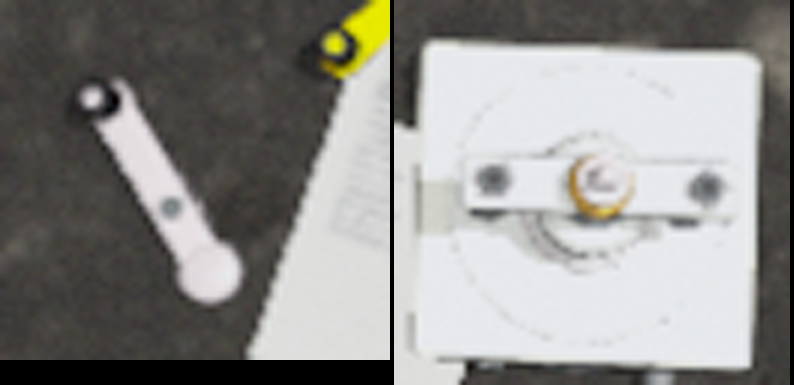

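```bash
python3 - <<'E'
from h import *
k=at_z("top",(235.3,206.3),80.5);h=at_z("top",(248.5,224.5),40);c=at_z("top",(255,235.2),40)
print(k.round(),h.round(),c.round())
for a,b in((k,h),(h,c)):
    d=a-b;print(np.hypot(*d[:2]),np.degrees(np.arctan2(d[1],d[0])))
n1=at_z("top",(338,194.7),173);n2=at_z("top",(376.9,196),173);s=at_z("top",(357.3,194.4),218)
print(n1.round(),n2.round(),((n1+n2)/2).round(),s.round(),np.linalg.norm(n1-n2),np.degrees(np.arctan2(*(n1-n2)[:2]))) 
S=ctrl.observe()
E
```

```text
[522. 360.  80.] [464. 322.  40.] [428. 298.  40.]
69.75945138478313 33.17678922969691
42.65805788834802 33.05750009983144
[557.  23. 173.] [555. -97. 173.] [556. -37. 173.] [555. -33. 218.] 119.54781222089102 1.0076071732809724
```

The crank is at (464,322) with yaw about 33°. Knob-hub and counterweight distances come out at 69.8 and 42.7 mm, against 70 and 42 given. The screw is at about (555,-35). I'll move the wrist camera over the screw.

```bash
python3 -m jog '4 -3 -3.3 0 0 0;8 -5 -3.3 0 0 0;17 -11.1 -3.3 0 0 0;17 -11.1 -3.3 0 0 0;17 -11.1 -3.3 0 0 0;17 -11.1 -3.3 0 0 0;17 -11.1 -3.3 0 0 0;17 -11.1 -3.3 0 0 0'; python3 -m jog '6.5 -5 0 0 0 0;6.5 -5 0 0 0 0;6.5 -5 0 0 0 0;6.5 -5 0 0 0 0'
```

```text
time: 1.15
eef_pos: [465.0, -128.8, 318.5]
ee_rot: [[0.957, 0.29, 0.0], [0.29, -0.957, -0.0], [-0.0, 0.0, -1.0]]
contact_force: [0.5, -0.1, 0.5]
finger_gap: 85.3
grip_force: 0.0
time: 1.65
eef_pos: [608.1, 71.5, 318.0]
ee_rot: [[0.957, 0.29, -0.0], [0.29, -0.957, -0.0], [-0.0, 0.0, -1.0]]
contact_force: [0.4, -1.3, 0.8]
finger_gap: 85.5
grip_force: 0.0
```

```bash
python3 -m jog '-3.1 2.9 -.4 0 0 0;-3.1 2.9 -.4 0 0 0;-3.1 2.9 -.4 0 0 0;-3.1 2.9 -.4 0 0 0' ; python3 - <<'E'
from h import *
s=ctrl.observe();im=ctrl.snapshot("wrist")[:,:,::-1]
np.save("w1.npy",np.r_[s["eef_pos"],s["ee_rot"].ravel()])
cv2.imwrite("pics/w1.png",im)
p=project("wrist",(555,-34,218),s);print(p)
u,v=p.astype(int);x0,y0=max(u-50,0),max(v-40,0);print(x0,y0)
cv2.imwrite("pics/w1c.png",cv2.resize(im[y0:y0+75,x0:x0+100],None,fx=8,fy=8,interpolation=cv2.INTER_CUBIC))
E
```

```text
time: 2.15
eef_pos: [543.5, -40.8, 330.4]
ee_rot: [[0.957, 0.289, 0.0], [0.289, -0.957, 0.001], [0.001, -0.0, -1.0]]
contact_force: [0.2, -0.1, 0.0]
finger_gap: 85.3
grip_force: 0.0
[314.23052632 180.6014103 ]
264 140
```

View pics/w1c.png

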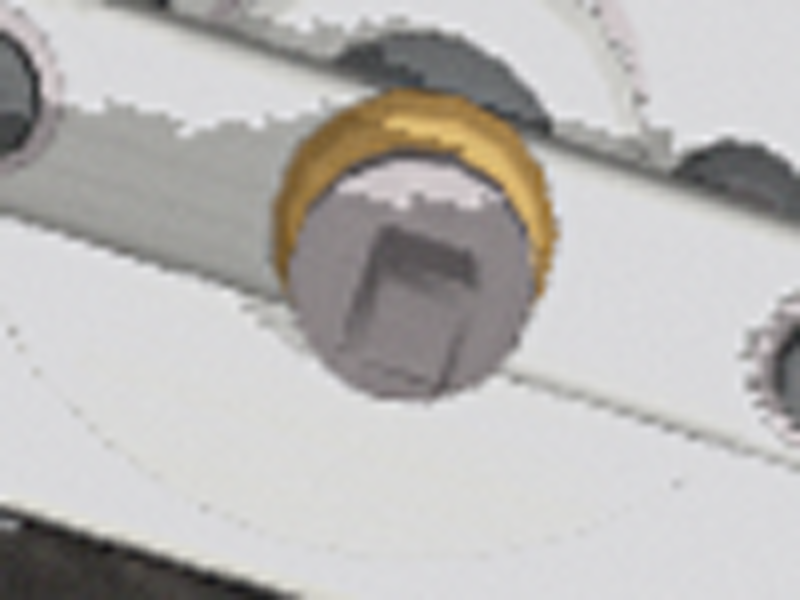

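The crop shows the collar circle centred at about (410,277), radius 122, with the square end inside it turned slightly from the image axes. I'll enhance the contrast to read its angle.

```bash
python3 - <<'E'
from h import *
im=cv2.imread("pics/w1.png",0)[157:193,297:334].astype(float)
g=np.clip((im-70)*255/(150-70),0,255).astype(np.uint8);print(im.min(),np.percentile(im,[5,25,50,75]))
cv2.imwrite("pics/w1d.png",cv2.resize(g,None,fx=16,fy=16,interpolation=cv2.INTER_CUBIC))
E
```

```text
78.0 [ 92. 126. 134. 186.]
```

View pics/w1d.png

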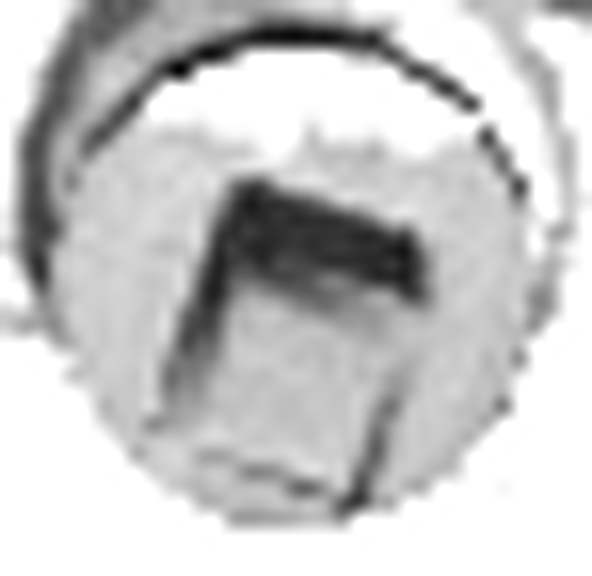

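```bash
python3 - <<'E'
from h import *
w=np.load("w1.npy");s=dict(eef_pos=w[:3],ee_rot=w[3:].reshape(3,3))
f=lambda x,y,z:at_z("wrist",(297+(x+.5)/16-.5,157+(y+.5)/16-.5),z,s)
for zt in(212,218,224):
    zc=zt-26
    a,b=f(245,180,zc),f(425,240,zc); d=a-b
    c=f(287,278,zc); r=np.linalg.norm(f(290,35,zc)-f(280,522,zc)),np.linalg.norm(f(50,278,zc)-f(525,278,zc))
    e=f(345,510,zt)   # a bottom-right corner of top face / body
    print(zt,c.round(1),np.round(r,1),np.linalg.norm(d).round(1),np.degrees(np.arctan2(d[1],d[0]))%90,(a-c).round(1),(b-c).round(1),(e-c).round(1))
    k,l=f(235,290,zt),f(215,400,zt)
E
```

```text
212 [554.5 -34.1 186. ] [30.6 29.3] 11.7 88.12834571300925 [5.1 4.2 0. ] [ 4.7 -7.5  0. ] [-6.8 -5.7 26. ]
218 [555.7 -33.8 192. ] [30.  28.7] 11.4 88.1283457130093 [5.  4.1 0. ] [ 4.6 -7.3  0. ] [-6.5 -5.5 26. ]
224 [556.9 -33.5 198. ] [29.3 28.1] 11.2 88.12834571300932 [4.9 4.  0. ] [ 4.5 -7.1  0. ] [-6.2 -5.4 26. ]
```

The square is at -2° (mod 90), with the screw axis at about (555,-34.7). Next I go above the crank.

```bash
python3 - <<'E'
from h import *
print(togo(ctrl.observe(),(464,322,170),33.1))
E
```

```text
(array([  0.95, -12.33,   5.35]), array([-0.  , -0.  , -1.63]))
```

```bash
python3 -m jog '.5 -6 1 0 0 -.8;.95 -12.33 4 0 0 -1.63;.95 -12.33 5.35 0 0 -1.63;.95 -12.33 5.35 0 0 -1.63;.95 -12.33 5.35 0 0 -1.63;.95 -12.33 5.35 0 0 -1.63;.95 -12.33 5.35 0 0 -1.63;.95 -12.33 5.35 0 0 -1.63'; python3 -m jog '0 0 0 0 0 0;0 0 0 0 0 0'; python3 - <<'E'
from h import *
s=ctrl.observe();im=ctrl.snapshot("wrist")[:,:,::-1]
np.save("w2.npy",np.r_[s["eef_pos"],s["ee_rot"].ravel()])
cv2.imwrite("pics/w2.png",im)
print(s["eef_pos"],project("wrist",(464,322,40),s),project("wrist",(522,360,80),s),project("wrist",(428,298,40),s))
cv2.imwrite("pics/w2c.png",cv2.resize(im[60:360,190:440],None,fx=2,fy=2,interpolation=cv2.INTER_CUBIC))
E
```

```text
time: 3.2
eef_pos: [466.8, 316.6, 168.3]
ee_rot: [[0.829, 0.559, -0.006], [0.559, -0.829, 0.004], [-0.003, -0.006, -1.0]]
contact_force: [1.0, -0.2, 0.7]
finger_gap: 85.9
grip_force: 0.0
time: 3.45
eef_pos: [468.8, 314.4, 171.0]
ee_rot: [[0.832, 0.555, -0.002], [0.555, -0.832, 0.006], [0.002, -0.006, -1.0]]
contact_force: [-0.9, 0.1, 0.0]
finger_gap: 85.6
grip_force: 0.0
[468.79665731 314.44108445 170.98497153] [309.28995425 189.74669839] [307.81882237 114.69362022] [309.57829549 231.75266315]
```

View pics/w2c.png

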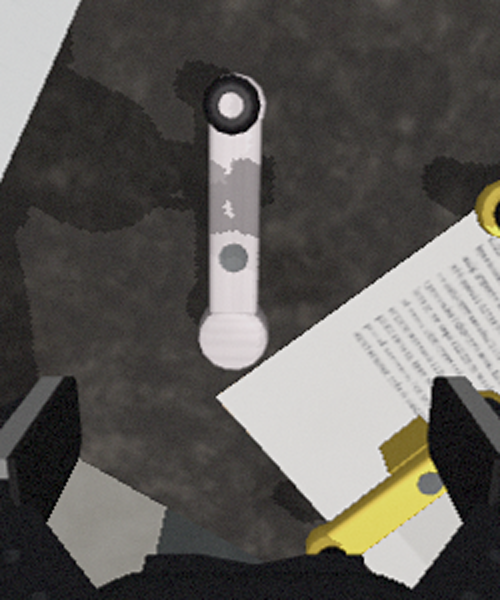

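The hub dimple is at (306.5,188.5) and the knob top at (305.5,112) in full-frame pixels. Nothing stands within the fingers' width around the hub.

```bash
python3 - <<'E'
from h import *
w=np.load("w2.npy");s=dict(eef_pos=w[:3],ee_rot=w[3:].reshape(3,3))
h=at_z("wrist",(306.5,188.5),40,s);k=at_z("wrist",(305.5,112),80.5,s);d=k-h
print(h,k,np.hypot(*d[:2]),np.degrees(np.arctan2(d[1],d[0])))
S=ctrl.observe();print(S["joint_pos"].round(1),togo(S,(*h[:2],13),33.5),togo(S,((h[:2]+[464,322])/2).tolist()+[13],33.2))
E
```

```text
[463.54465067 324.89068261  40.        ] [522.6792697  362.52390741  80.5       ] 70.0939567701135 32.472642980399165
[ 33.7  20.4  -9.1  60.4   0.4 179.9] (array([ 0.04, -0.35,  5.27]), array([-0.04, -0.01,  0.02])) (array([ 0.02, -0.31,  5.27]), array([-0.04, -0.01,  0.05]))
```

Joint 6 sits at its limit here, so I'll make the half turn, which gives the same grasp in mid-range.

```bash
for i in 1 2; do python3 -m jog '0 -.17 0 0 0 -1;0 -.17 0 0 0 -2;0 -.17 0 0 0 -3;0 -.17 0 0 0 -4;0 -.17 0 0 0 -5;0 -.17 0 0 0 -6;0 -.17 0 0 0 -7;0 -.17 0 0 0 -8' >/dev/null; done;  python3 -m jog '0 0 0 0 0 -1;0 0 0 0 0 -2;0 0 0 0 0 -2;0 0 0 0 0 -2'; python3 - <<'E'
from h import *
S=ctrl.observe();print(S["joint_pos"].round(1),togo(S,(463.8,323.5,13),212.8))
E
```

```text
time: 6.0
eef_pos: [460.6, 317.0, 170.4]
ee_rot: [[-0.833, -0.554, -0.003], [-0.554, 0.833, 0.006], [-0.001, 0.006, -1.0]]
contact_force: [0.1, 0.4, -0.2]
finger_gap: 85.4
grip_force: 0.0
[34.3 20.  -9.8 60.1  0.4  0.7] (array([-0.2 ,  0.09,  5.25]), array([0.04, 0.  , 0.08]))
```

```bash
python3 -m jog '-.2 .09 1.5 .04 0 .08;-.2 .09 3 .04 0 .08;-.2 .09 4.2 .04 0 .08;-.2 .09 4.9 .04 0 .08;-.2 .09 5.23 .04 0 .08;-.2 .09 5.23 .04 0 .08;-.2 .09 5.23 .04 0 .08' 50 ; python3 -m jog '0 0 0 0 0 0;0 0 0 0 0 0;0 0 0 0 0 0;0 0 0 0 0 0;0 0 0 0 0 0;0 0 0 0 0 0' 10 50; python3 -m jog '0 0 -1 0 0 0;0 0 -2.2 0 0 0;0 0 -4 0 0 0;0 0 -6 0 0 0;0 0 -8 0 0 0;0 0 -8 0 0 0;0 0 -8 0 0 0'; python3 - <<'E'
from h import *
S=ctrl.observe();print(S["joint_pos"].round(1),S["torque"].round(2),togo(S,(555,-34.7,262),178))
E
```

```text
time: 6.88
eef_pos: [464.1, 324.4, 14.2]
ee_rot: [[-0.839, -0.545, 0.002], [-0.545, 0.839, 0.001], [-0.002, -0.0, -1.0]]
contact_force: [-0.2, -1.1, -0.4]
finger_gap: 49.7
grip_force: 0.0
time: 7.62
eef_pos: [464.1, 324.3, 14.2]
ee_rot: [[-0.839, -0.545, 0.002], [-0.545, 0.839, 0.001], [-0.002, -0.001, -1.0]]
contact_force: [0.4, -1.2, 6.3]
finger_gap: 23.0
grip_force: 50.1
time: 8.5
eef_pos: [462.4, 323.5, 251.8]
ee_rot: [[-0.838, -0.545, -0.002], [-0.545, 0.838, -0.002], [0.002, -0.001, -1.0]]
contact_force: [1.3, 0.3, -3.9]
finger_gap: 23.1
grip_force: 49.7
[35.  18.5  0.3 71.9 -0.   2. ] [ 0.02 -0.07 -0.02] (array([  3.92, -11.69,  -0.32]), array([-0.01, -0.01,  3.5 ]))
```

```bash
python3 -m jog '1 -2 -.32 0 0 .6;1.9 -4 -.32 0 0 1.5;2.5 -6 -.32 0 0 2.4;3.2 -8 -.32 0 0 3.2;3.6 -10 -.32 0 0 3.5;3.9 -11.69 -.32 0 0 3.5;3.9 -11.69 -.32 0 0 3.5;3.9 -11.69 -.32 0 0 3.5'; python3 -m jog '0 0 0 0 0 0;0 0 0 0 0 0;0 0 0 0 0 0'; python3 - <<'E'
from h import *
S=ctrl.observe();print(S["joint_pos"].round(1),togo(S,(555,-34.7,242),178))
im=ctrl.snapshot("wrist")[:,:,::-1];cv2.imwrite("pics/w3.png",im)
np.save("w3.npy",np.r_[S["eef_pos"],S["ee_rot"].ravel()])
i2=ctrl.snapshot("scene")[:,:,::-1];cv2.imwrite("pics/s3.png",i2)
u,v=project("scene",(555,-35,215)).astype(int);print(u,v)
a=cv2.resize(i2[v-40:v+35,u-45:u+45],(540,450),interpolation=cv2.INTER_CUBIC)
cv2.imwrite("pics/s3c.png",a)
E
```

```text
time: 9.5
eef_pos: [554.5, -33.7, 260.3]
ee_rot: [[-0.999, 0.035, -0.005], [0.035, 0.999, 0.001], [0.005, 0.0, -1.0]]
contact_force: [0.1, 1.3, -3.3]
finger_gap: 23.4
grip_force: 50.4
time: 9.88
eef_pos: [556.0, -32.9, 263.0]
ee_rot: [[-0.999, 0.033, 0.0], [0.033, 0.999, -0.0], [-0.0, -0.0, -1.0]]
contact_force: [1.7, -0.3, -2.8]
finger_gap: 23.3
grip_force: 50.4
[-3.4 17.5  0.4 73.  -0.  -1.5] (array([ 0.03, -0.06,  0.7 ]), array([-0.  ,  0.  ,  0.01]))
338 173
```

View pics/w3.png

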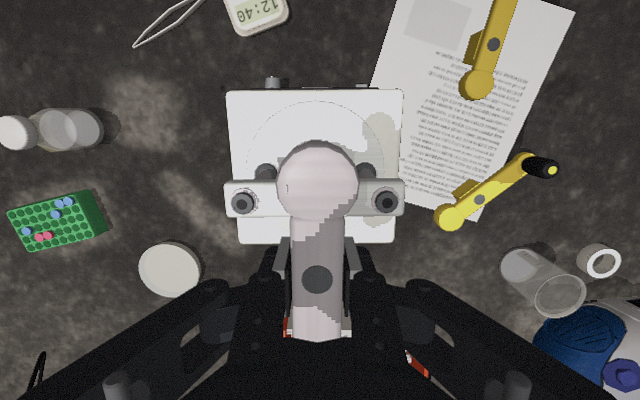

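The dimple shows at (317,279) and the post nuts at (242,202) and (387,201). Both are in the same camera, so their relative position is good.

```bash
python3 - <<'E'
from h import *
w=np.load("w3.npy");s=dict(eef_pos=w[:3],ee_rot=w[3:].reshape(3,3))
d=at_z("wrist",(317,279),w[2]+25.8,s);a=at_z("wrist",(242,202),173,s);b=at_z("wrist",(387,201),173,s)
print(w[:3],d,a,b,(a+b)/2,np.linalg.norm(a-b),(s["ee_rot"].T@(d-w[:3])))
E
```

```text
[556.01251111 -32.87286278 263.0102762 ] [555.48804637 -32.01060611 288.8102762 ] [552.90165902 -93.66255094 173.        ] [555.95014175  25.5893803  173.        ] [554.42590039 -34.03658532 173.        ] 119.29088964051495 [  0.54316972   0.8331843  -25.80056822]
```

View pics/s3c.png

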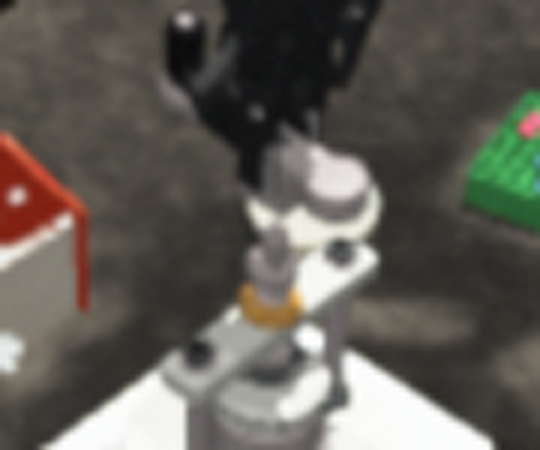

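```bash
python3 -m jog '.03 -.065 .3 0 0 0;.03 -.065 .6 0 0 0;.03 -.065 .8 0 0 0;.03 -.065 .9 0 0 0;.03 -.065 .9 0 0 0;.03 -.065 .9 0 0 0;.03 -.065 .9 0 0 0'; python3 -m jog '0 0 .07 0 0 0;0 0 .07 0 0 0;0 0 .07 0 0 0'; python3 -m jog '0 0 .07 0 0 0;0 0 .07 0 0 0;0 0 .07 0 0 0'
```

```text
time: 10.85
eef_pos: [555.2, -35.7, 236.0]
ee_rot: [[-0.999, 0.035, 0.0], [0.035, 0.999, -0.0], [-0.0, -0.0, -1.0]]
contact_force: [0.3, 0.1, -2.8]
finger_gap: 23.1
grip_force: 50.5
time: 11.22
eef_pos: [555.7, -35.7, 233.9]
ee_rot: [[-0.999, 0.034, 0.001], [0.034, 0.999, -0.0], [-0.001, -0.0, -1.0]]
contact_force: [2.1, 0.7, -4.2]
finger_gap: 22.7
grip_force: 50.5
time: 11.6
eef_pos: [555.8, -35.7, 231.8]
ee_rot: [[-0.999, 0.034, 0.001], [0.034, 0.999, -0.0], [-0.001, -0.0, -1.0]]
contact_force: [4.1, 0.5, -3.2]
finger_gap: 23.2
grip_force: 50.5
```

```bash
python3 -m jog '-.03 .01 .07 0 0 0;-.03 .01 .07 0 0 0;-.03 .01 .07 0 0 0'; python3 -m jog '0 0 .1 0 0 0;0 0 .1 0 0 0;0 0 .1 0 0 0'
```

```text
time: 11.98
eef_pos: [555.9, -35.5, 229.2]
ee_rot: [[-0.999, 0.035, -0.001], [0.035, 0.999, -0.001], [0.001, -0.001, -1.0]]
contact_force: [2.3, 0.1, -3.8]
finger_gap: 23.1
grip_force: 50.4
time: 12.35
eef_pos: [555.9, -35.5, 226.3]
ee_rot: [[-0.999, 0.034, -0.0], [0.034, 0.999, -0.0], [0.0, -0.0, -1.0]]
contact_force: [1.0, -0.1, -4.5]
finger_gap: 23.4
grip_force: 50.4
```

```bash
python3 -m jog '0 0 .1 0 0 0;0 0 .1 0 0 0;0 0 .1 0 0 0'; python3 -m jog '0 0 .1 0 0 0;0 0 .1 0 0 0;0 0 .1 0 0 0';python3 - <<'E'
from h import *
print(ctrl.observe()["torque"])
E
```

```text
time: 12.72
eef_pos: [556.0, -35.5, 223.4]
ee_rot: [[-0.999, 0.034, -0.0], [0.034, 0.999, -0.0], [0.0, -0.0, -1.0]]
contact_force: [1.1, -0.4, -3.9]
finger_gap: 23.0
grip_force: 50.4
time: 13.1
eef_pos: [556.0, -35.5, 220.4]
ee_rot: [[-0.999, 0.034, -0.0], [0.034, 0.999, -0.0], [0.0, -0.0, -1.0]]
contact_force: [1.1, 0.4, -3.1]
finger_gap: 22.9
grip_force: 50.4
[ 0.01149059 -0.14037804  0.02614472]
```

```bash
python3 -m jog '0 0 .1 0 0 0;0 0 .13 0 0 0;0 0 .13 0 0 0'; python3 -m jog '0 0 .1 0 0 0;0 0 .13 0 0 0;0 0 .13 0 0 0';python3 -m jog '0 0 .07 0 0 0;0 0 .07 0 0 0;0 0 .07 0 0 0'
```

```text
time: 13.48
eef_pos: [556.0, -35.5, 216.5]
ee_rot: [[-0.999, 0.034, -0.0], [0.034, 0.999, -0.0], [0.0, -0.0, -1.0]]
contact_force: [1.2, 0.7, -3.1]
finger_gap: 23.2
grip_force: 50.4
time: 13.85
eef_pos: [556.0, -35.5, 213.1]
ee_rot: [[-0.999, 0.034, 0.0], [0.034, 0.999, -0.001], [-0.0, -0.001, -1.0]]
contact_force: [-1.3, 0.3, 0.0]
finger_gap: 22.8
grip_force: 50.9
time: 14.22
eef_pos: [556.1, -35.5, 213.1]
ee_rot: [[-0.999, 0.034, 0.002], [0.034, 0.999, -0.001], [-0.002, -0.001, -1.0]]
contact_force: [-4.5, 0.8, 12.3]
finger_gap: 23.4
grip_force: 52.3
```

The crank is home: its underside is at about 199 mm, which matches a shaft top of 225 at spindle angle about 0. I'll release it and go to the knob.

```bash
python3 -m jog '0 0 -.07 0 0 0;0 0 -.07 0 0 0' ; python3 -m jog '0 0 -.07 0 0 0;0 0 -.07 0 0 0;0 0 -.07 0 0 0' 50;python3 -m jog '0 0 -1 0 0 0;0 0 -2.2 0 0 0;0 0 -3 0 0 0;-1.2 .0 -3 0 0 0;-2.33 -.0 -3 0 0 0;-2.33 -.0 -3 0 0 0;-2.33 -.0 -3 0 0 0'; python3 - <<'E'
from h import *
S=ctrl.observe();print(togo(S,(625.6,-37.8,243.5),178))
i2=ctrl.snapshot("scene")[:,:,::-1];cv2.imwrite("pics/s4.png",i2)
cv2.imwrite("pics/s4c.png",cv2.resize(i2[128:218,283:393],None,fx=5,fy=5,interpolation=cv2.INTER_CUBIC))
E
```

```text
time: 14.48
eef_pos: [556.3, -35.5, 213.1]
ee_rot: [[-0.999, 0.035, 0.001], [0.035, 0.999, -0.001], [-0.001, -0.0, -1.0]]
contact_force: [-1.2, -0.2, 2.9]
finger_gap: 22.6
grip_force: 51.4
time: 14.85
eef_pos: [556.3, -35.5, 214.8]
ee_rot: [[-0.999, 0.034, 0.0], [0.034, 0.999, -0.0], [-0.0, -0.0, -1.0]]
contact_force: [-0.3, -0.3, -0.0]
finger_gap: 49.8
grip_force: 0.0
time: 15.72
eef_pos: [625.4, -37.8, 304.4]
ee_rot: [[-0.999, 0.034, -0.001], [0.034, 0.999, -0.0], [0.001, -0.0, -1.0]]
contact_force: [0.3, 0.3, 1.2]
finger_gap: 49.8
grip_force: 0.0
(array([-0.01,  0.  ,  2.03]), array([-0.  , -0.01,  0.  ]))
```

View pics/s4c.png

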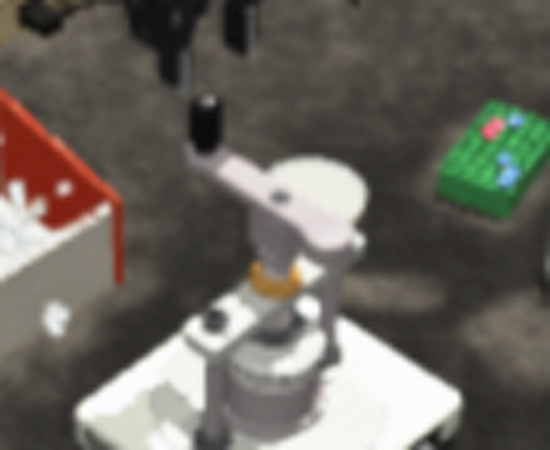

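The crank sits squarely on the collar, with the knob at about (206,122) in the crop. I'll grip the knob and wind the first quarter turns.

```bash
python3 -m jog '-.01 0 .7 0 0 0;-.01 0 1.4 0 0 0;-.01 0 1.9 0 0 0;-.01 0 1.95 0 0 0;-.01 0 1.95 0 0 0;-.01 0 1.95 0 0 0'; python3 -m jog '0 0 0 0 0 0;0 0 0 0 0 0;0 0 0 0 0 0;0 0 0 0 0 0;0 0 0 0 0 0' 10 40; python3 -m jog '.035 -.405 .011 0 0 0;.14 -.8 .022 0 0 0;.313 -1.167 .033 0 0 0;.313 -1.167 .033 0 0 0'
```

```text
time: 16.52
eef_pos: [626.8, -37.9, 247.4]
ee_rot: [[-0.999, 0.035, 0.002], [0.035, 0.999, -0.001], [-0.002, -0.0, -1.0]]
contact_force: [0.5, 0.0, 0.6]
finger_gap: 50.4
grip_force: 0.0
time: 17.15
eef_pos: [626.8, -37.9, 246.8]
ee_rot: [[-0.999, 0.034, 0.002], [0.034, 0.999, -0.001], [-0.002, -0.001, -1.0]]
contact_force: [1.5, 0.4, 3.6]
finger_gap: 21.7
grip_force: 39.1
time: 17.65
eef_pos: [615.3, -74.3, 245.8]
ee_rot: [[-0.999, 0.036, 0.001], [0.036, 0.999, -0.002], [-0.001, -0.002, -1.0]]
contact_force: [2.1, -0.4, 4.6]
finger_gap: 21.7
grip_force: 39.4
```

```bash
python3 -m jog '.371 -.483 .01 0 0 0;.854 -.854 .02 0 0 0;1.417 -1.087 .03 0 0 0;2.02 -1.167 .05 0 0 0'; python3 -m jog '.604 .08 .017 0 0 0;1.167 .313 .033 0 0 0;1.65 .683 .05 0 0 0;2.021 1.167 .067 0 0 0'
```

```text
time: 18.15
eef_pos: [553.1, -105.6, 243.8]
ee_rot: [[-0.999, 0.035, 0.0], [0.035, 0.999, 0.001], [-0.0, 0.001, -1.0]]
contact_force: [2.8, 4.0, 3.3]
finger_gap: 21.5
grip_force: 39.3
time: 18.65
eef_pos: [494.6, -68.7, 241.8]
ee_rot: [[-0.999, 0.035, 0.002], [0.035, 0.999, -0.001], [-0.002, -0.001, -1.0]]
contact_force: [6.8, 0.8, -1.9]
finger_gap: 21.8
grip_force: 39.2
```

```bash
cat >> h.py <<'E'
def tang():
    s=ctrl.observe();d=s["eef_pos"][:2]-[555.8,-35.5];r=np.hypot(*d);u=d/r;f=s["contact_force"]
    print("r %.1f theta %.1f phi %.1f  tang %.1f rad %.1f fz %.1f z %.1f"%(r,np.degrees(np.arctan2(u[1],u[0])),(-2-np.degrees(np.arctan2(u[1],u[0])))%360,-(f[0]*u[1]-f[1]*u[0]),f[:2]@u,f[2],s["eef_pos"][2]))
E
python3 -m jog '.172 .369 .011 0 0 0;.26 .761 .022 0 0 0;.295 1.167 .033 0 0 0;.295 1.167 .033 0 0 0' | tail -3; python3 -c 'from h import *;tang()'
python3 -m jog '-.02 .302 .008 0 0 0;-.08 .604 .017 0 0 0;-.18 .89 .025 0 0 0;-.313 1.167 .033 0 0 0'|tail -3; python3 -c 'from h import *;tang()'
```

```text
contact_force: [2.2, -1.5, 3.0]
finger_gap: 21.8
grip_force: 39.8
r 69.5 theta 177.5 phi 180.5  tang 1.4 rad -2.3 fz 3.0 z 240.7
contact_force: [-0.3, -2.4, 4.6]
finger_gap: 21.9
grip_force: 40.0
r 69.8 theta 147.3 phi 210.7  tang 2.2 rad -1.0 fz 4.6 z 239.7
```

```bash

python3 -m jog '-.169 .254 .008 0 0 0;-.371 .483 .017 0 0 0;-.6 .685 .025 0 0 0;-.854 .854 .033 0 0 0'>/dev/null; python3 -c 'from h import *;tang()'
python3 -m jog '-.274 .135 .008 0 0 0;-.563 .233 .017 0 0 0;-.563 .233 .017 0 0 0'>/dev/null; python3 -c 'from h import *;tang()'
```

```text
r 70.3 theta 117.1 phi 240.9  tang 3.4 rad -1.0 fz 4.2 z 238.8
r 70.6 theta 101.5 phi 256.5  tang 1.2 rad -0.6 fz 4.2 z 238.2
```

```bash

python3 -m jog '-.299 .06 .008 0 0 0;-.604 .08 .017 0 0 0'>/dev/null; python3 -c 'from h import *;tang()'
python3 -m jog '-.203 -.009 .006 0 0 0;-.405 -.035 .011 0 0 0'>/dev/null; python3 -c 'from h import *;tang()'
python3 -m jog '-.203 -.045 .006 0 0 0;-.39 -.1 .011 0 0 0'>/dev/null; python3 -c 'from h import *;tang()'
```

```text
r 70.9 theta 87.4 phi 270.6  tang 2.5 rad -0.6 fz 5.0 z 237.7
r 71.1 theta 77.6 phi 280.4  tang 2.8 rad -1.1 fz 6.5 z 237.3
r 71.4 theta 68.3 phi 289.7  tang 4.9 rad -1.8 fz 5.6 z 237.0
```

```bash

python3 -m jog '-.094 -.039 .003 0 0 0;-.188 -.078 .006 0 0 0'>/dev/null; python3 -c 'from h import *;tang()'
python3 -m jog '-.091 -.047 .003 0 0 0;-.181 -.094 .006 0 0 0'>/dev/null; python3 -c 'from h import *;tang()'
```

```text
r 71.5 theta 63.8 phi 294.2  tang 5.1 rad -1.3 fz 7.5 z 236.8
r 71.6 theta 59.2 phi 298.8  tang 5.6 rad 0.4 fz 6.6 z 236.6
```

```bash

python3 -m jog '-.086 -.054 .003 0 0 0;-.172 -.109 .004 0 0 0'>/dev/null; python3 -c 'from h import *;tang()'
python3 -m jog '-.08 -.062 .003 0 0 0;-.161 -.124 .004 0 0 0'>/dev/null; python3 -c 'from h import *;tang()'
```

```text
r 71.6 theta 54.5 phi 303.5  tang 5.0 rad -1.3 fz 7.3 z 236.5
r 71.7 theta 49.9 phi 308.1  tang 6.0 rad -0.9 fz 8.0 z 236.3
```

```bash

python3 -m jog '-.075 -.069 .003 0 0 0;-.15 -.138 .003 0 0 0'>/dev/null; python3 -c 'from h import *;tang()'
python3 -m jog '0 0 0 0 0 0'>/dev/null; python3 -c 'from h import *;tang()'
python3 -m jog '-.069 -.075 .003 0 0 0;-.138 -.15 .003 0 0 0'>/dev/null; python3 -c 'from h import *;tang()'
```

```text
r 71.8 theta 45.3 phi 312.7  tang 7.7 rad 0.5 fz 7.2 z 236.2
r 71.8 theta 45.1 phi 312.9  tang 5.6 rad -0.7 fz 5.9 z 236.2
r 71.8 theta 40.7 phi 317.3  tang 7.9 rad -0.8 fz 6.9 z 236.1
```

The push is about 8 N at the knob, with the pad bearing about 0.4 rad past contact, so the screw is tight. I'll release the knob and go to the hub.

```bash

python3 -m jog '0 0 0 0 0 0;0 0 0 0 0 0;0 0 0 0 0 0' 50|tail -2; python3 -m jog '0 0 -.5 0 0 0;0 0 -1.2 0 0 0;0 0 -2.2 0 0 0;0 0 -2.2 0 0 0;0 0 -2.2 0 0 0'|tail -4; python3 - <<'E'
from h import *
S=ctrl.observe();print(togo(S,(556.3,-35,270),220.7),togo(S,(556.3,-35,290),220.7))
E
```

```text
finger_gap: 50.2
grip_force: 0.0
ee_rot: [[-0.999, 0.035, 0.001], [0.035, 0.999, -0.0], [-0.001, -0.0, -1.0]]
contact_force: [0.0, -0.6, -1.0]
finger_gap: 49.9
grip_force: 0.0
(array([ 1.81, -1.49,  1.08]), array([-0.  ,  0.  , -4.27])) (array([ 1.81, -1.49,  0.42]), array([-0.  ,  0.  , -4.27]))
```

```bash

python3 -m jog '.5 -.4 0 0 0 -1;1 -.8 0 0 0 -2;1.5 -1.2 0 0 0 -3;1.81 -1.49 0 0 0 -4;1.81 -1.49 0 0 0 -4.27;1.81 -1.49 .4 0 0 -4.27;1.81 -1.49 .4 0 0 -4.27'>/dev/null; python3 - <<'E'
from h import *
S=ctrl.observe();print(S["eef_pos"],togo(S,(556.3,-35,202),220.7))
im=ctrl.snapshot("wrist")[:,:,::-1];cv2.imwrite("pics/w5.png",im);np.save("w5.npy",np.r_[S["eef_pos"],S["ee_rot"].ravel()])
g=cv2.cvtColor(im,cv2.COLOR_BGR2GRAY)
# dimple: predicted pixel & darkest round blob near
p=project("wrist",(556.3,-35,228.3),S);print(p)
u,v=p.astype(int);c=cv2.resize(g[v-14:v+15,u-14:u+15].astype(np.uint8),None,fx=4,fy=4,interpolation=cv2.INTER_CUBIC)
_,t=cv2.threshold(c,0,255,cv2.THRESH_BINARY_INV+cv2.THRESH_OTSU)
n,l,st,ce=cv2.connectedComponentsWithStats(t)
for i in range(1,n):
    if st[i,4]>150: q=ce[i]/4+[u-14,v-14];print(st[i],q,at_z("wrist",q,228.3,S))
E
```

```text
[555.0165224  -34.81441879 288.29826658] (array([-0.04, -0.04,  2.88]), array([ 0.01, -0.02, -0.  ]))
[313.8348836  216.05457168]
[   0   24  116   92 7872] [313.93070376 220.92311357] [559.11835182 -32.49800334 228.3       ]
```

```bash

python3 -m jog '-.04 -.02 1 0 0 0;-.04 -.02 2 0 0 0;-.04 -.02 2.6 0 0 0;-.04 -.02 2.85 0 0 0;-.04 -.02 2.85 0 0 0;-.04 -.02 2.85 0 0 0'|tail -5; python3 -m jog '0 0 0 0 0 0;0 0 0 0 0 0;0 0 0 0 0 0;0 0 0 0 0 0;0 0 0 0 0 0' 10 30; python3 -c 'from h import *;print(ctrl.observe()["torque"])'
```

```text
eef_pos: [558.2, -34.7, 205.9]
ee_rot: [[-0.758, -0.652, 0.002], [-0.652, 0.758, -0.001], [-0.001, -0.002, -1.0]]
contact_force: [-0.1, -0.0, -0.4]
finger_gap: 50.1
grip_force: 0.0
time: 26.2
eef_pos: [557.8, -34.0, 205.9]
ee_rot: [[-0.757, -0.653, 0.002], [-0.653, 0.757, 0.001], [-0.002, -0.0, -1.0]]
contact_force: [-1.8, 3.7, 6.0]
finger_gap: 26.6
grip_force: 26.6
[0.70173893 0.33393409 0.18738515]
```

```bash

python3 -m jog '0 0 0 0 0 0;0 0 0 0 0 0'|tail -3; python3 -c 'from h import *;print(ctrl.observe()["torque"])'
python3 -m jog '0 0 0 0 0 -.15;0 0 0 0 0 -.3;0 0 0 0 0 -.3;0 0 0 0 0 -.3'|tail -3; python3 -c 'from h import *;print(ctrl.observe()["torque"])'
```

```text
contact_force: [-1.4, 2.8, 5.9]
finger_gap: 26.7
grip_force: 26.6
[0.68576936 0.33361997 0.17429381]
contact_force: [0.0, 3.5, 5.3]
finger_gap: 25.4
grip_force: 28.0
[0.88004489 0.21492077 0.14034484]
```

```bash

python3 -m jog '0 0 0 0 0 -.2;0 0 0 0 0 -.4;0 0 0 0 0 -.4;0 0 0 0 0 -.4'|tail -3; python3 -c 'from h import *;print(ctrl.observe()["torque"])'
python3 -m jog '0 0 0 0 0 -.1;0 0 0 0 0 -.2;0 0 0 0 0 -.2;0 0 0 0 0 -.2'|tail -3; python3 -c 'from h import *;print(ctrl.observe()["torque"])'
```

```text
contact_force: [-0.2, 6.2, 4.5]
finger_gap: 24.2
grip_force: 29.3
[ 1.07760813 -0.00237268  0.22461529]
contact_force: [-1.8, 5.6, 4.8]
finger_gap: 23.8
grip_force: 29.3
[0.95461616 0.10606401 0.18872504]
```

```bash

python3 -m jog '-.04 .03 0 0 0 -.1;-.04 .03 0 0 0 -.1;-.04 .03 0 0 0 -.1' - 50|tail -3; 
python3 -m jog '0 0 -.1 0 0 0;0 0 -.2 0 0 0;0 0 -.2 0 0 0'; python3 -c 'from h import *;print(ctrl.observe()["torque"])'
```

```text
contact_force: [-0.3, 0.8, 5.3]
finger_gap: 22.9
grip_force: 49.5
time: 28.7
eef_pos: [558.2, -33.2, 209.4]
ee_rot: [[-0.633, -0.774, -0.0], [-0.774, 0.633, -0.0], [0.001, -0.0, -1.0]]
contact_force: [5.5, 1.8, -11.8]
finger_gap: 23.1
grip_force: 49.5
[ 0.35113987 -1.15822666  0.09418461]
```

```bash

python3 -m jog '-.025 -.03 0 0 0 0;-.025 -.03 0 0 0 0;-.025 -.03 0 0 0 0'|sed -n '2p;4p'; python3 -c 'from h import *;print(ctrl.observe()["torque"])'
python3 -m jog '0 0 -.05 0 0 0;0 0 -.1 0 0 0;0 0 -.1 0 0 0'|sed -n '2p;4p'; python3 -c 'from h import *;print(ctrl.observe()["torque"])'
```

```text
eef_pos: [558.2, -33.2, 210.3]
contact_force: [2.3, 0.9, -10.1]
[ 0.25250664 -0.6464393   0.08744424]
eef_pos: [558.3, -33.2, 214.4]
contact_force: [0.4, 0.9, -6.4]
[ 0.21750938 -0.14551638  0.03925071]
```

Coming off freely. I'll lift it clear.

```bash

python3 -m jog '0 0 -.1 0 0 0;0 0 -.2 0 0 0;0 0 -.2 0 0 0'|sed -n '2p;4p'
python3 -m jog '0 0 -.1 0 0 0;0 0 -.2 0 0 0;0 0 -.3 0 0 0;0 0 -.3 0 0 0'|sed -n '2p;4p'
python3 -m jog '0 0 -.3 0 0 0;0 0 -.7 0 0 0;0 0 -1.4 0 0 0;0 0 -1.4 0 0 0'; python3 - <<'E'
from h import *
s=ctrl.observe();print(s["torque"].round(2),s["joint_pos"].round(1))
# candidate placing spot right of the mill: bystander positions from first top image
for n,p,z in(("bottle cap",(448,217),103),("dish",(419,158),15),("timer",(372,259),10),("mill R edge",(386,198),45),("wire",(400,255),0)): print(n,at_z("top",p,z).round())
E
```

```text
eef_pos: [558.4, -33.2, 220.8]
contact_force: [-1.9, 1.4, -2.9]
eef_pos: [559.6, -33.4, 229.8]
contact_force: [0.0, 0.2, -2.7]
time: 30.82
eef_pos: [560.3, -33.2, 273.4]
ee_rot: [[-0.633, -0.774, 0.005], [-0.774, 0.633, -0.001], [-0.003, -0.005, -1.0]]
contact_force: [-0.5, 0.4, -3.9]
finger_gap: 22.9
grip_force: 50.3
[ 0.06 -0.01  0.01] [ -3.4  17.5   2.1  74.3  -0.  -54.1]
bottle cap [ 498. -334.  103.]
dish [ 706. -261.   15.]
timer [ 354. -100.   10.]
mill R edge [ 561. -143.   45.]
wire [ 369. -198.    0.]
```

```bash
python3 - <<'E'
from h import *
s=ctrl.observe();print(togo(s,(545,-215,273),180),togo(s,(545,-215,40),180))
E
```

```text
(array([ 5.01, -3.44,  0.02]), array([-0.02,  0.03,  5.07])) (array([ 5.03, -3.4 ,  7.78]), array([-0.02,  0.03,  5.07]))
```

```bash
python3 -m jog '.8 -.6 0 0 0 1;1.8 -1.2 0 0 0 2;3 -2 0 0 0 3;4 -2.8 0 0 0 4;5.01 -3.44 0 0 0 5;5.01 -3.44 0 -.02 .03 5.07;5.01 -3.44 0 -.02 .03 5.07;5.01 -3.44 0 -.02 .03 5.07' | sed -n '2,4p'; python3 -m jog '0 0 1.5 0 0 0;0 0 3 0 0 0;0 0 5 0 0 0;0 0 6.5 0 0 0;0 0 7.3 0 0 0;0 0 7.6 0 0 0;0 0 7.6 0 0 0;0 0 7.6 0 0 0'
```

```text
eef_pos: [543.5, -213.8, 270.9]
ee_rot: [[-1.0, -0.002, -0.006], [-0.002, 1.0, 0.001], [0.006, 0.001, -1.0]]
contact_force: [0.8, -0.5, -3.0]
time: 32.83
eef_pos: [543.5, -215.0, 44.6]
ee_rot: [[-1.0, -0.001, -0.003], [-0.001, 1.0, -0.001], [0.003, -0.001, -1.0]]
contact_force: [0.2, -1.0, -3.4]
finger_gap: 22.9
grip_force: 50.0
```

```bash
python3 -m jog '0 0 .3 0 0 0;0 0 .6 0 0 0;0 0 .72 0 0 0;0 0 .72 0 0 0' | sed -n '2p;4p'; for i in 1 2 3; do python3 -m jog '0 0 .04 0 0 0;0 0 .07 0 0 0;0 0 .07 0 0 0' | sed -n '2p;4p'; done
```

```text
eef_pos: [541.5, -214.5, 20.8]
contact_force: [-1.1, 0.2, -3.6]
eef_pos: [542.1, -214.7, 19.4]
contact_force: [-0.3, 0.4, -3.1]
eef_pos: [542.0, -214.7, 17.2]
contact_force: [0.5, 0.4, -2.7]
eef_pos: [542.1, -214.7, 17.0]
contact_force: [-3.0, 1.8, 10.0]
```

Set down. I'll release, lift clear and take the last look.

```bash
python3 -m jog '0 0 -.05 0 0 0;0 0 -.05 0 0 0'|sed -n '4p'; python3 -m jog '0 0 0 0 0 0;0 0 0 0 0 0;0 0 0 0 0 0' 55 | sed -n '2p;4,5p'; python3 -m jog '0 0 -.5 0 0 0;0 0 -2 0 0 0;0 0 -4 0 0 0;0 0 -6 0 0 0;0 0 -8 0 0 0;0 0 -8 0 0 0;0 0 -8 0 0 0;0 0 -8 0 0 0'|sed -n '1,2p;4p'; python3 - <<'E'
from h import *
t=ctrl.snapshot("scene")[:,:,::-1]
cv2.imwrite("pics/t9.png",cv2.resize(t[120:270,260:450],None,fx=4,fy=4,interpolation=cv2.INTER_CUBIC))
E
```

```text
contact_force: [-1.8, 0.6, 2.8]
eef_pos: [542.1, -214.7, 16.6]
contact_force: [-0.3, 0.6, -0.1]
finger_gap: 55.3
time: 36.08
eef_pos: [542.3, -214.4, 255.2]
contact_force: [-0.1, -0.9, -1.3]
```

View pics/t9.png

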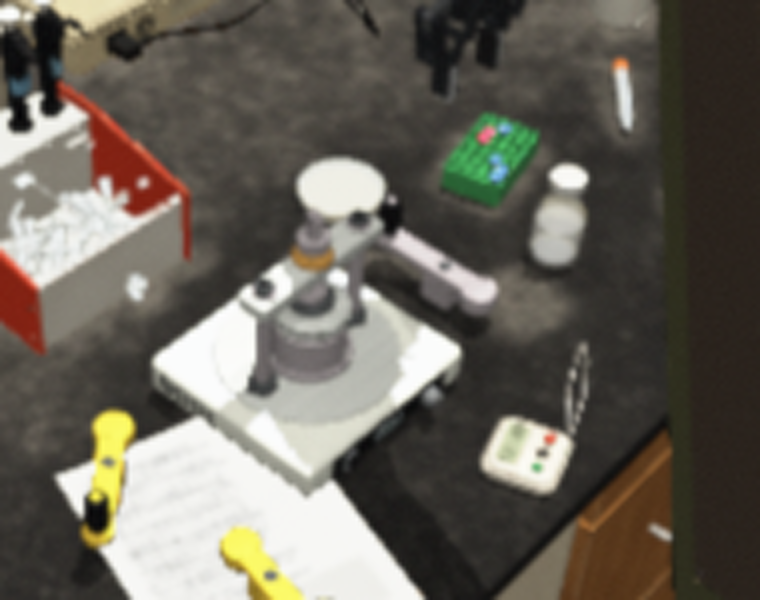

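The picture shows the crank standing upright on its hub right of the mill, at about (440,265). The screw is bare and down on the lid, and the neighbouring things are undisturbed. I'll hand it in.

```bash
python3 -c 'from bench import ctrl;print(ctrl.sign_off())'
```

```text
the job is handed in; nothing more can be done
None
```

I wound the clamping screw to about 8 N at the knob, lifted the crank off and stood it upright on the bench to the right of the mill, then handed the job in at about 36 s. I had no direct reading of the clamping force: the knob push peaked at 7.9 N while turning, which I take as about 160 N.

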